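Measure a profile offcut with the bench caliper

ROBOT

A 6-joint arm with a two-finger parallel gripper is mounted at the origin on a cart in front of the work surface, level with it; the furniture and walls round the work are solid. World frame = base frame: x ahead of the robot, y to its left, z up, the work surface at z = 0. Lengths are in m, angles in rad, forces in N, time in s.
With the tool pointing down it reaches from about 0.3 to 0.825 m from the base axis. Payload 5.4 kg.
Tool frame: the origin (TCP) lies at the very end of the fingers, on their centre line; the grasp point (between the pads) lies 19 mm behind it; z points along the fingers, x is the direction in which the jaws open and shut, and the axes are right-handed (so a half turn about z gives the same grasp; the last joint's range is limited). The gripper opens to 92 mm and grips with 3 to 60 N. Pads are 20 mm wide; open, the fingers measure 128 mm over their backs; the gripper's body (75 mm by 189 mm) begins 69 mm behind the grasp point.
Start: joints at [-1.539, 0.158, 1.597, -0, 1.386, -0.21], TCP at [0.138, -0.558, 0.215] pointing down, gripper open.
Joint ranges: [-2.91, 2.91], [-0.94, 2.29], [0.18, 2.7], [-1.29, 4.43], [0.17, 2.64], [-3, 3]. Speed limits (rad/s): [2.57, 2.57, 3.14, 3.14, 3.14, 3.14].

INTERFACE

Orientations are given as a rotation vector (axis times angle).
In Python, from workcell import bot gives the robot as it stands. Calls block until the motion is done:
- bot.goto(position, orientation): joint-space move of the TCP to a pose.
- bot.line_to(position, rot=None, max_speed=0.15): straight line of the TCP; rot=None keeps the orientation; max_speed is the mean speed in m/s.
- bot.set_joints(angles): joint-space move.
- bot.set_gripper(opening, newtons=None): opening from 0.0 (shut) to 1.0 (fully open); newtons is the grip in N (None keeps the last); returns when the fingers have stopped.
- bot.hold(seconds).
- bot.inverse_kinematics(position, orientation): joint angles nearest the present ones, or None.
- bot.read_camera(name): name is "scene" or "top" or "wrist"; returns a dict with "pixels" (480x640x3 uint8, blue, green, red), "fx", "fy", "cx", "cy" (pixels), "R" (3x3) and "t" (3): a world point X has camera coordinates R X + t. Camera axes: x right, y down, z forward; pixel columns grow to the right and rows downward; lengths in m; the calibration is good to about 2 mm. A picture is of the moment at which its call begins. There is no depth.
A pose or a line that the arm cannot do raises bot.MotionError and nothing moves.
- bot.job_done(): hands the job in, once; it reports no verdict.
Readings, each from a call of its own:
- bot.current_clock(): time.
- bot.current_joints(): joint angles.
- bot.current_joint_vel(): joint speeds.
- bot.current_effort(): joint torques, N m.
- bot.current_ee_pos(): TCP position.
- bot.current_tool_rot(): TCP orientation.
- bot.current_contact_force(): force on the tool from outside, world axes, zero at the start.
- bot.current_ft_torque(): the same for the moment, N m.
- bot.current_opening(): opening from 0.0 (shut) to 1.0 (fully open).
Only numpy, scipy, OpenCV 4.12 (cv2) and the standard library are available. Lean on these libraries where they do the work, as an engineer would, in place of code of your own. Each camera call takes 0.05 s, during which the arm holds its last target. There are 200 camera calls.

TASK

Measure the length of the shorter offcut of aluminium profile on the bench caliper: draw the slider open, lay the offcut lengthwise between the jaws, flat on the sloping plate and up against the caliper's beam, then close the sliding jaw on it gently, without rocking the jaw out of square or squeezing hard, until both jaws touch its ends. Let go with the jaws left closed on it. Leave the longer offcut, the angle bracket, the driver and the marker where they are.

Things in the scene. Friction and masses are not known exactly. Their poses are not given: they have to be found in the camera images.
- stand: Grey sloping rest, fixed on the bench, footprint 125 x 270 mm, 90 mm high; origin under its middle. Its plate faces the robot and rises away from it at 30 degrees; the caliper is clamped on the plate. In the caliper's frame the plate's surface is z = 0, from x = -52 to 72 and y = 40 to -230 mm.
- caliper: Steel caliper clamped on the plate. x points up the slope, y left along the beam, z squarely out of the plate (30 degrees off vertical, leaning to the robot). Origin: on the plate's surface under the beam's centre line, level with the fixed jaw's measuring face. Beam: x -8 to 8, z 6 to 10, y 16 to -232 mm; its clamp at y -213 to -227 is up to 17 mm high.
- fixed_face (a point): Middle of the fixed jaw's measuring face, 28 mm uphill of the beam's centre line and 9 mm above the plate; the face looks to the caliper's -y. Axes as the caliper's. The jaw: x 8 to 48, y 0 to 12 (6 at its tip), z 6 to 12 mm in the caliper's frame. An offcut that lies against the beam's upper edge (x = 8 mm) has its centre at x = 28, z = 20 mm.
- opening (a joint): Gap between the caliper's two measuring faces, in m: 0 shut, 0.13 fully open; the slider moves to the caliper's -y as it grows. It stays where it is left (no spring); sliding it takes about 2.5 N. At the start it is 0.01 to 0.05, too narrow for either offcut.
- rock (a joint): Small play of the slider on the beam, in rad: how far the sliding jaw is turned out of square, about the caliper's z. 0 is square; it springs back (20 N m per rad), limits 0.06. A push of 20 N at the jaw's tip, 45 mm from the beam, turns it 0.045; forces on the dark housing, in line with the beam, hardly turn it.
- slider: The caliper's slider: dark housing and steel sliding jaw in one. Origin on the plate's surface under the beam's centre line, level with the jaw's measuring face (which looks to the caliper's +y); axes as the caliper's. The jaw, 12 mm thick along y (6 at its tip), stands uphill of the beam: x up to 48, z 6 to 12 mm.
- slider_grip (a point): Centre of the top of the slider's dark housing with the display: 40 mm across the beam, 72 mm along it, top 19 mm and underside 3 mm above the plate; both long sides free for fingers. Axes as the caliper's. The sliding jaw's measuring face lies 40 mm from here towards +y; a loose lock screw stands 5 mm proud 25 mm from here towards -y.
- offcut_short_mid (a point): Centre of the shorter offcut of slotted aluminium profile: 40 x 40 mm section, 80 mm long along its own y, 0.1 to 0.2 kg; it lies loose on the bench with its centre 20 mm up. All four long sides are alike.
- offcut_short: The same shorter offcut; this origin is the middle of the side it lay on at the start (20 mm from its centre), y along its length.
- offcut_long: The longer offcut of the same profile, 40 x 40 mm, 120 mm long along its own y, loose on the bench; origin in the middle of its underside. Not to be moved.
- bracket: Aluminium angle bracket, 50 x 40 x 50 mm, loose on the bench; origin under its middle. Not to be moved.
- hex_driver: Red-handled hex driver, 26 x 163 x 23 mm, lying loose along its own y; origin under its middle. Not to be moved.
- marker_pen: Black and blue marker pen, 16 x 117 x 17 mm, lying loose along its own y; origin under its middle. Not to be moved.

How it is judged:
By the outcome, as a careful person would: the job done as asked, in the order asked, and still so for the second after the job is handed in, with the robot touching nothing.
It also fails if it takes over 50 s, if anything falls off the work surface, if the arm or the gripper's body presses on something with over 40 N, if the wrist force passes 120 N, or if a joint passes its speed limit or range.

## Working session

There is one attempt and no reset: what is moved stays moved. The work goes in short steps, each a Python script; the robot and the scene stay as the last script left them, time stands still between calls to the robot, and variables do not carry over. Pictures are saved under pics/ and viewed, about 8 in all and at most 12, crops included, and the job is handed in when it is done.

```bash
mkdir -p pics; ls; python3 - <<'E'
from workcell import bot
import cv2,pickle
d={}
for n in("top","scene"):
    c=bot.read_camera(n); d[n]=c; cv2.imwrite(f"pics/{n}0.png",c["pixels"]); print(n,c["fx"],c["fy"],c["cx"],c["cy"],c["R"],c["t"])
pickle.dump(d,open("cam0.pkl","wb")); print(bot.current_clock())
E
```

```text
pics
top 465.1015555437985 465.1015555437985 322.4292899886127 240.8065295622697 [[ 0.00665959 -0.99997317 -0.00305086]
 [-0.97343333 -0.00578448 -0.22889754]
 [ 0.22887375  0.00449417 -0.97344574]] [0.00215187 0.54291516 0.91133713]
scene 535.9142381652445 535.9142381652445 319.1842846794693 235.8314199317999 [[-0.80590289 -0.59181995  0.01642226]
 [-0.26773384  0.33956265 -0.90167389]
 [ 0.52805221 -0.73105838 -0.43210475]] [0.43031852 0.2141426  1.20895236]
0.1
```

View pics/top0.png

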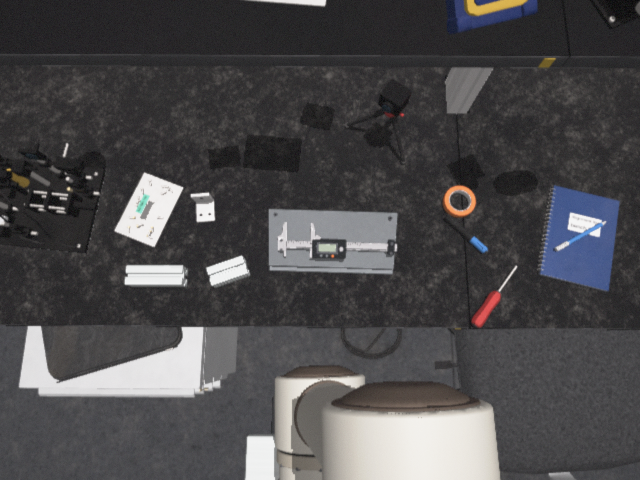

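View pics/scene0.png

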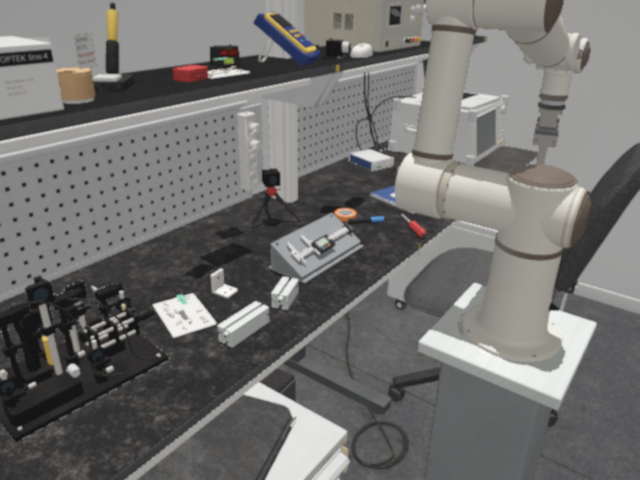

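```bash
cat > h.py <<'E'
import numpy as np,cv2,pickle
from scipy.spatial.transform import Rotation as Ro
def ray(c,uv):
    d=np.array([(uv[0]-c["cx"])/c["fx"],(uv[1]-c["cy"])/c["fy"],1.]); R=np.array(c["R"]);t=np.array(c["t"])
    return -R.T@t, R.T@d
def onz(c,uv,z):
    o,d=ray(c,uv); return o+d*(z-o[2])/d[2]
def proj(c,X):
    p=np.array(c["R"])@np.asarray(X)+np.array(c["t"]); return np.array([p[0]/p[2]*c["fx"]+c["cx"],p[1]/p[2]*c["fy"]+c["cy"]])
def tri(obs):
    A=np.zeros((3,3));b=np.zeros(3)
    for c,uv in obs:
        o,d=ray(c,uv);d=d/np.linalg.norm(d);P=np.eye(3)-np.outer(d,d);A+=P;b+=P@o
    X=np.linalg.solve(A,b); return X,[np.round(proj(c,X)-uv,1) for c,uv in obs]
def down(yaw=0.):  # tool z down, tool x at angle yaw from world x
    x=np.array([np.cos(yaw),np.sin(yaw),0]);z=np.array([0,0,-1.]); return Ro.from_matrix(np.c_[x,np.cross(z,x),z]).as_rotvec()
E
python3 - <<'E'
from h import *
from workcell import bot
d=pickle.load(open("cam0.pkl","rb"));c=d["top"]
hsv=cv2.cvtColor(c["pixels"],cv2.COLOR_BGR2HSV)
m=((hsv[...,2]>110)&(hsv[...,1]<60)).astype(np.uint8)*255
m=cv2.morphologyEx(m,cv2.MORPH_CLOSE,np.ones((5,5)))
for k in cv2.findContours(m,0,2)[0]:
    r=cv2.minAreaRect(k)
    if r[0][1]>180 and r[0][1]<300 and cv2.contourArea(k)>200 and r[0][0]<420: print(np.round(r[0]),np.round(r[1]),round(r[2]),np.round(onz(c,r[0],.04),3))
for uv,z in [((268,210),.09),((397,212),.09),((268,269),.028),((395,271),.028),((330,248),.06)]: print(uv,np.round(onz(c,uv,z),3))
w=bot.read_camera("wrist"); R=np.array(w["R"]);t=np.array(w["t"])
T=Ro.from_rotvec(bot.current_tool_rot()).as_matrix();p=bot.current_ee_pos()
print("cam in tool",T.T@(-R.T@t-p),"\n",T.T@R.T, "\nT",T,w["fx"],w["cx"],w["cy"])
E
```

```text
[156. 275.] [63. 21.] 1 [0.472 0.358 0.04 ]
[227. 271.] [22. 41.] 71 [0.481 0.207 0.04 ]
[332. 241.] [128.  61.] 2 [ 0.547 -0.015  0.04 ]
[204. 206.] [31. 22.] 76 [0.624 0.265 0.04 ]
[148. 209.] [44. 70.] 26 [0.618 0.386 0.04 ]
(268, 210) [0.601 0.118 0.09 ]
(397, 212) [ 0.599 -0.148  0.09 ]
(268, 269) [0.488 0.122 0.028]
(395, 271) [ 0.486 -0.15   0.028]
(330, 248) [ 0.528 -0.01   0.06 ]
cam in tool [ 0.00061148 -0.07380326 -0.16989206] 
 [[ 9.99999421e-01 -8.83699011e-04  6.13673652e-04]
 [ 6.89284343e-04  9.64184715e-01  2.65230769e-01]
 [-8.26078923e-04 -2.65230192e-01  9.64184766e-01]] 
T [[ 2.39442592e-01 -9.70910520e-01 -8.05081195e-05]
 [-9.70909528e-01 -2.39442464e-01  1.41239257e-03]
 [-1.39058387e-03 -2.60020838e-04 -9.99998999e-01]] 335.7222648609605 318.20165994112836 236.90750351077438
```

```bash
python3 - <<'E'
from h import *
from workcell import bot
print(bot.current_clock())
bot.goto([.50,.10,.20],down(0)); a=bot.read_camera("wrist"); print(bot.current_clock())
th=np.pi/6; T=np.array([[np.cos(th),0,np.sin(th)],[0,-1,0],[np.sin(th),0,-np.cos(th)]])
bot.goto([.48,.02,.19],Ro.from_matrix(T).as_rotvec()); b=bot.read_camera("wrist"); print(bot.current_clock(),bot.current_joints())
pickle.dump((a,b),open("cam1.pkl","wb"))
cv2.imwrite("pics/a1.png",a["pixels"]);cv2.imwrite("pics/b1.png",b["pixels"])
E
```

```text
0.15
2.8583
3.5917 [-0.32139963 -0.54416987  2.33069368  0.20945371  0.86399083 -0.41780272]
```

View pics/a1.png

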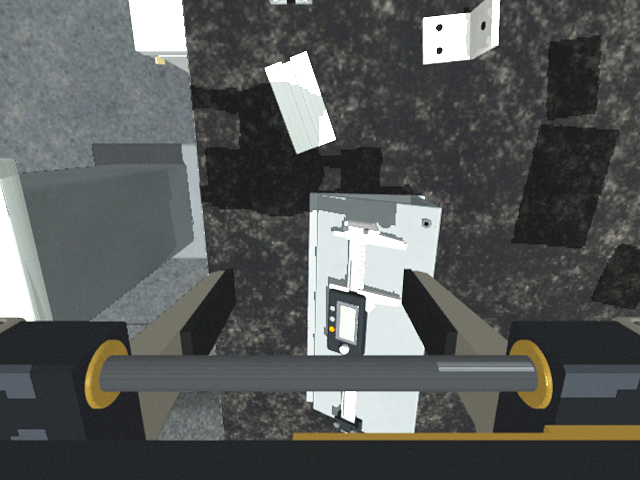

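View pics/b1.png

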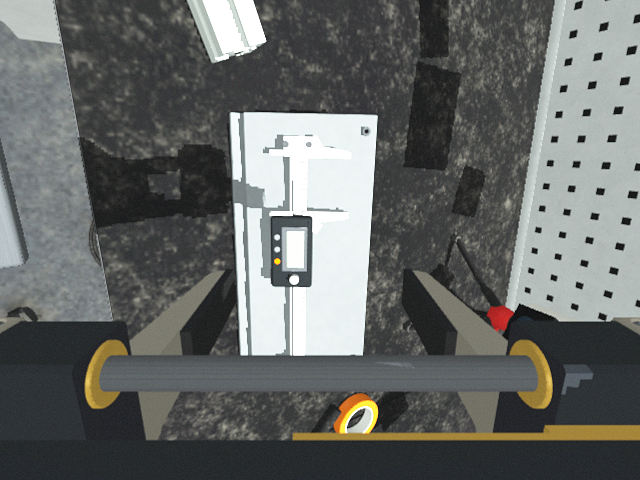

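```bash
python3 - <<'E'
from h import *
a,b=pickle.load(open("cam1.pkl","rb"))
A=cv2.resize(a["pixels"][180:380,295:450],None,fx=3,fy=3,interpolation=2)[:600]
B=cv2.resize(b["pixels"][100:300,225:385],None,fx=3,fy=3,interpolation=2)
f=lambda I:np.clip(I.astype(float)*0.85,0,255).astype(np.uint8)
cv2.imwrite("pics/b2.png",B[:600])
cv2.imwrite("pics/ab.png",cv2.resize(np.hstack([A[:600,:400],B[:600,:400]]),None,fx=1,fy=1))
E
```

```text
(no output)
```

View pics/ab.png

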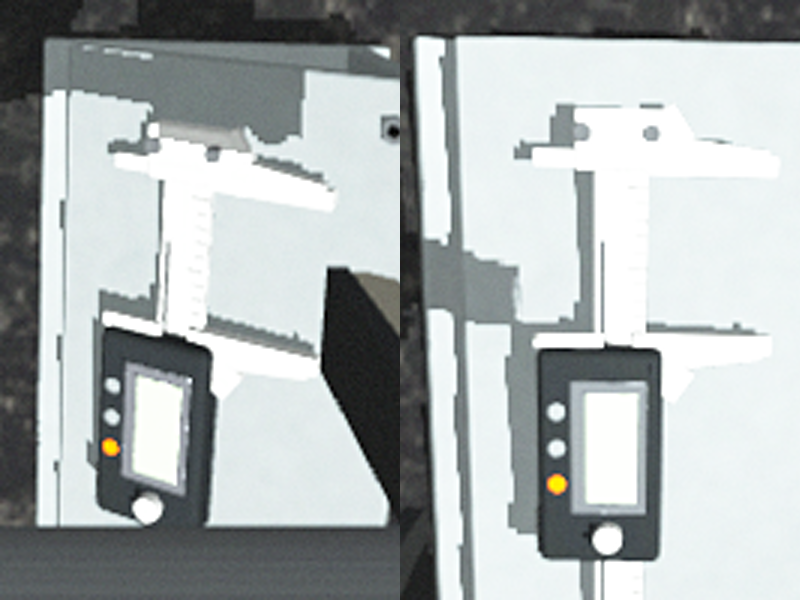

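```bash
python3 - <<'E'
from h import *
from scipy.optimize import least_squares
a,b=pickle.load(open("cam1.pkl","rb"))
top=pickle.load(open("cam0.pkl","rb"))["top"]
fa=lambda x,y:np.array([295+x/3,180+y/3]);fb=lambda x,y:np.array([225+(x-400)/3,100+y/3])
# caliper frame pts: name,(A),(B), local coords (x,y,z), y rel slider face for housing
P=[("TL",fa(105,335),fb(539,348),(-20,-4,19),1),("TR",fa(212,350),fb(663,348),(20,-4,19),1),
("BL",fa(98,508),fb(539,558),(-20,-76,19),1),("BR",fa(205,527),fb(661,559),(20,-76,19),1),
("fixtip",fa(333,210),fb(779,175),(48,0,12),0),("sltip",fa(318,357),fb(771,335),(48,0,12),1),
("pcorner",fa(70,40),fb(455,38),(-52,40,0),0)]
for n,A,B,l,s in P:
    X,r=tri([(a,A),(b,B)]); print(n,np.round(X*1000,1),r)
def frame(q):
    th=np.pi/6;y=q[3]; R=Ro.from_euler("z",y).as_matrix()@np.c_[[np.cos(th),0,np.sin(th)],[0,1,0],[-np.sin(th),0,np.cos(th)]]
    return R,np.array(q[:3])
def res(q,full=False):
    R,o=frame(q);e=[]
    for n,A,B,l,s in P:
        L=np.array(l)/1000.;L[1]-=s*q[4];X=o+R@L
        e+=[proj(a,X)-A,proj(b,X)-B]
    return np.concatenate(e)
s=least_squares(res,[.54,.08,.054,0,.04],loss="soft_l1",x_scale=[.01,.01,.01,.05,.01]);print(np.round(s.x,4));print(np.round(s.fun.reshape(-1,4),1))
s2=least_squares(lambda q:res([q[0],q[1],.054,q[2],q[3]]),[.54,.08,0,.04],loss="soft_l1",x_scale=[.01,.01,.05,.01]);print("z fixed .054",np.round(s2.x,4),np.round(s2.fun.reshape(-1,4),1))
pickle.dump(s.x,open("cal.pkl","wb"))
# offcut bright top in a & b
for c,nm,roi in((a,"a",(40,160,255,345)),):
    g=c["pixels"].min(2); m=np.zeros_like(g); m[40:160,255:345]=(g[40:160,255:345]>140)*255
    m=cv2.morphologyEx(m.astype(np.uint8),cv2.MORPH_CLOSE,np.ones((5,5)))
    k=max(cv2.findContours(m,0,2)[0],key=cv2.contourArea)
    ap=cv2.approxPolyDP(k,3,True)[:,0];print(ap.tolist())
    print([np.round(onz(c,p,.04),4).tolist() for p in ap])
cv2.imwrite("pics/off.png",np.hstack([cv2.resize(a["pixels"][40:165,255:345],None,fx=4.4,fy=4.4,interpolation=2),cv2.resize(b["pixels"][0:70,180:270],(400,550),interpolation=2)[:550]]))
E
```

```text
TL [510.9  28.   52. ] [array([-0.7, -1.1]), array([0.9, 1.1])]
TR [546.3  27.7  65.7] [array([-0. , -0.1]), array([0.1, 0.1])]
BL [509.4 -43.3  47.6] [array([-0.3, -0.6]), array([0.5, 0.6])]
BR [548.1 -46.2  58.5] [array([0.6, 1.3]), array([-0.8, -1.1])]
fixtip [578.9  80.8  80.6] [array([-0. , -0.1]), array([0. , 0.1])]
sltip [578.   31.3  79.2] [array([0.1, 0.3]), array([-0.2, -0.2])]
pcorner [500.2 122.3  15.9] [array([0.5, 0.7]), array([-0.6, -0.8])]
[ 0.543   0.081   0.0419 -0.0504  0.0489]
[[ 1.8 -4.   2.  -1.6]
 [ 2.2  1.   3.1  0.2]
 [ 0.2 -1.   1.2 -0.2]
 [-1.6  5.4  0.8  1.1]
 [-1.7  0.1 -3.   1.6]
 [-2.7 -0.2 -3.6  0.3]
 [ 0.2 -0.2 -0.9 -1.9]]
z fixed .054 [ 0.5396  0.0827 -0.0504  0.0456] [[-0.9 -3.6  3.7 -4.3]
 [ 0.8  1.8  6.6 -2.4]
 [-2.4  1.6  2.8  0.2]
 [-3.1  8.6  4.   1.5]
 [-2.   2.4  1.7  0.3]
 [-2.8  0.6  1.1 -2.4]
 [-3.  -0.2 -0.4 -5.2]]
[[306, 51], [287, 62], [265, 67], [297, 153], [335, 139]]
[[0.4891, 0.2526, 0.04], [0.472, 0.2438, 0.04], [0.4522, 0.2397, 0.04], [0.4795, 0.165, 0.04], [0.5156, 0.1778, 0.04]]
```

View pics/off.png

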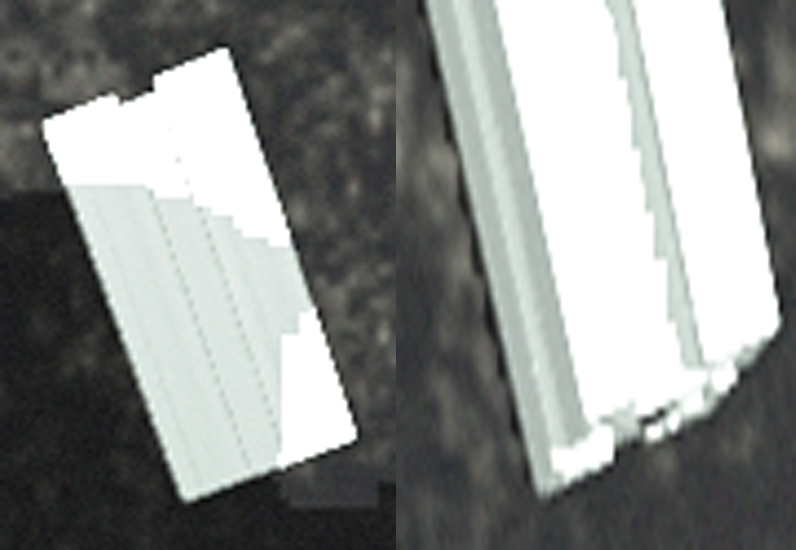

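```bash
python3 - <<'E'
from h import *
from workcell import bot
bot.goto([.455,.03,.22],down(np.pi/2)); bot.hold(.15); c=bot.read_camera("wrist")
bot.goto([.52,.03,.22],down(-np.pi/2)); bot.hold(.15); d=bot.read_camera("wrist"); print(bot.current_clock())
pickle.dump((c,d),open("cam2.pkl","wb"))
q=pickle.load(open("cal.pkl","rb"))
out=[]
for k in(c,d):
    p=proj(k,[.545,.03,.06]); x0,y0=int(p[0])-130,int(p[1])-49; print(x0,y0)
    out.append(cv2.resize(k["pixels"][max(y0,0):max(y0,0)+98,x0:x0+260],None,fx=3,fy=3,interpolation=cv2.INTER_CUBIC))
im=np.vstack(out);print(im.shape);cv2.imwrite("pics/cd.png",im)
E
```

```text
7.8833
189 254
187 147
(588, 780, 3)
```

View pics/cd.png

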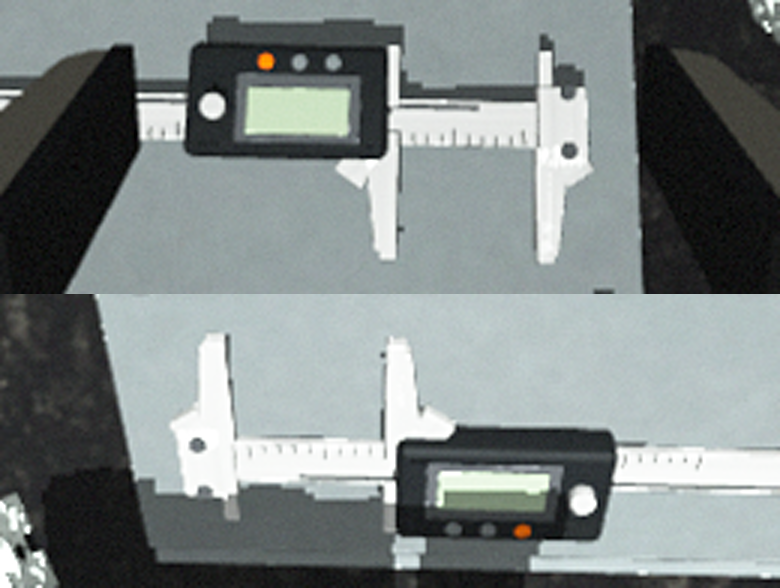

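```bash
cat > fit.py <<'E'
from h import *
from scipy.optimize import least_squares
a,b=pickle.load(open("cam1.pkl","rb"));c,d=pickle.load(open("cam2.pkl","rb"))
fa=lambda x,y:(a,np.array([295+x/3,180+y/3]));fb=lambda x,y:(b,np.array([225+(x-400)/3,100+y/3]))
fc=lambda x,y:(c,np.array([189+x/3,254+y/3]));fd=lambda x,y:(d,np.array([187+x/3,147+(y-294)/3]))
P=[("TL",(-20,-4,19),1,[fa(105,335),fb(539,348),fc(388,44),fd(397,532)]),("TR",(20,-4,19),1,[fa(212,350),fb(663,348),fc(384,157)]),
("BL",(-20,-76,19),1,[fa(98,508),fb(539,558),fc(192,43),fd(602,540)]),("BR",(20,-76,19),1,[fb(661,559),fc(187,155)]),
("fix",(48,0,12),0,[fa(333,210),fb(779,175),fc(539,262),fd(228,340)]),("sl",(48,0,12),1,[fa(318,357),fb(771,335),fc(398,260),fd(388,342)]),
("pc",(-52,40,0),0,[fa(70,40),fb(455,38),fd(157,562)])]
def frame(q):
    th=np.pi/6; R=Ro.from_euler("z",q[3]).as_matrix()@np.c_[[np.cos(th),0,np.sin(th)],[0,1,0],[-np.sin(th),0,np.cos(th)]]
    return R,np.array(q[:3])
def res(q):
    R,o=frame(q);e=[]
    for n,l,s,ob in P:
        L=np.array(l)/1000.;L[1]-=s*q[4];X=o+R@L
        e+=[proj(k,X)-uv for k,uv in ob]
    return np.concatenate(e)
if __name__=="__main__":
    for n,l,s,ob in P:
        X,r=tri(ob);print(n,np.round(X*1000,1),np.round(r,1).tolist())
    s=least_squares(res,[.54,.08,.05,0,.04],loss="soft_l1",x_scale=[.01,.01,.01,.05,.01]);print(np.round(s.x,4));print(np.round(s.fun.reshape(-1,2),1).tolist())
    pickle.dump(s.x,open("cal.pkl","wb"))
E
python3 fit.py
```

```text
TL [510.9  27.7  49.2] [[-0.7, -2.0], [-0.2, 0.8], [-1.1, 1.7], [-0.1, 0.7]]
TR [546.3  27.4  64.9] [[-0.2, -0.2], [-0.4, 0.2], [-0.0, 0.5]]
BL [509.  -42.8  48.5] [[-0.6, -0.5], [0.4, 0.6], [-0.9, 0.2], [-1.1, -0.3]]
BR [541.5 -40.9  71.9] [[-0.2, 0.0], [0.0, 0.2]]
fix [578.8  80.4  79.8] [[-0.3, 0.1], [-0.5, 0.4], [-1.1, 0.3], [-1.9, -0.3]]
sl [577.9  31.4  79.4] [[0.1, 0.3], [-0.1, -0.3], [-0.9, 0.0], [-1.0, 0.0]]
pc [497.3 121.   23.6] [[-2.4, 3.0], [-1.0, -0.1], [-2.8, -2.8]]
[ 0.5423  0.0812  0.0428 -0.0506  0.0489]
[[1.1, -3.7], [1.6, -1.4], [0.7, 3.4], [-1.9, -1.0], [1.5, 1.3], [2.9, 0.4], [0.4, 3.4], [-0.4, -0.6], [0.9, 0.2], [-0.5, 0.6], [-1.5, -0.3], [0.6, 1.5], [-2.3, 1.0], [-2.3, 0.3], [-3.1, 1.5], [-2.5, -1.9], [-0.2, 0.7], [-3.2, 0.1], [-3.7, 0.5], [-1.7, -3.3], [0.0, 2.8], [-0.4, -0.2], [-1.3, -2.1], [-3.6, -6.0]]
```

```bash
sed -i 's/L\[1\]-=s\*q\[4\];X/L[1]-=s*q[4];L[0]+=q[5]*(l[2]==19);X/; s/\[.54,.08,.05,0,.04\]/[.54,.08,.05,0,.04,0]/; s/.05,.01\])/.05,.01,.01])/; s/^("pc".*$/]/; s/fd(388,342)\]),$/fd(388,342)])/' fit.py; python3 - <<'E'
import re;s=open('fit.py').read()
print(s[s.index('P=['):s.index('def frame')])
E
python3 fit.py | tail -2
python3 - <<'E'
from h import *
c,d=pickle.load(open("cam2.pkl","rb"));a,_=pickle.load(open("cam1.pkl","rb"))
for n,k in(("a",a),("c",c),("d",d)):
    p=proj(k,[.484,.21,.04]);print(n,p)
    g=k["pixels"].min(2);m=np.zeros_like(g);x0,x1,y0,y1=[int(v) for v in(max(p[0]-75,0),p[0]+75,max(p[1]-75,0),p[1]+75)]
    m[y0:y1,x0:x1]=(g[y0:y1,x0:x1]>120)*255
    m=cv2.morphologyEx(m,cv2.MORPH_CLOSE,np.ones((5,5)))
    q=max(cv2.findContours(m,0,2)[0],key=cv2.contourArea);r=cv2.minAreaRect(q)
    bx=[onz(k,u,.04) for u in cv2.boxPoints(r)];print(cv2.contourArea(q),np.round(bx,4).tolist(),np.round(np.mean(bx,0),4))
E
```

```text
P=[("TL",(-20,-4,19),1,[fa(105,335),fb(539,348),fc(388,44),fd(397,532)]),("TR",(20,-4,19),1,[fa(212,350),fb(663,348),fc(384,157)]),
("BL",(-20,-76,19),1,[fa(98,508),fb(539,558),fc(192,43),fd(602,540)]),("BR",(20,-76,19),1,[fb(661,559),fc(187,155)]),
("fix",(48,0,12),0,[fa(333,210),fb(779,175),fc(539,262),fd(228,340)]),("sl",(48,0,12),1,[fa(318,357),fb(771,335),fc(398,260),fd(388,342)])
]

[ 0.5437  0.0811  0.0442 -0.0207  0.0491 -0.0059]
[[-0.9, -3.4], [-1.0, -0.4], [-0.2, 1.1], [-1.0, 0.6], [-0.7, 0.6], [0.2, 0.3], [0.5, 1.0], [-0.4, -0.5], [0.4, 0.7], [-1.2, 0.2], [-0.8, -0.7], [-0.1, 1.0], [-2.1, 0.4], [-0.2, -0.3], [-0.9, 0.4], [-1.4, 0.1], [-1.7, -0.9], [0.2, 0.0], [-0.3, -0.4], [-1.0, -0.1], [-0.8, -0.4]]
a [301.02285238 102.52151427]
3986.0 [[0.4506, 0.2402, 0.04], [0.489, 0.2531, 0.04], [0.5195, 0.1783, 0.04], [0.4788, 0.1636, 0.04]] [0.4845 0.2088 0.04  ]
c [484.92076844 243.96875184]
3193.5 [[0.4724, 0.1515, 0.04], [0.4434, 0.2347, 0.04], [0.4881, 0.256, 0.04], [0.5191, 0.1704, 0.04]] [0.4808 0.2032 0.04  ]
d [152.27497229 249.17020766]
3045.0 [[0.4915, 0.253, 0.04], [0.5248, 0.161, 0.04], [0.4838, 0.1502, 0.04], [0.4484, 0.2448, 0.04]] [0.4871 0.2023 0.04  ]
```

```bash
cat >> h.py <<'E'
def caltool():
    q=pickle.load(open("cal.pkl","rb")); th=np.pi/6
    R=Ro.from_euler("z",q[3]).as_matrix()@np.c_[[np.cos(th),0,np.sin(th)],[0,1,0],[-np.sin(th),0,np.cos(th)]]
    o=np.array(q[:3]); return R,lambda x,y,z:o+R@(np.array([x,y,z])/1000.),Ro.from_matrix(R@np.diag([1,-1,-1])).as_rotvec()
E
python3 - <<'E'
from h import *
from workcell import bot
R,P,rot=caltool()
F=lambda:np.round(R.T@np.array(bot.current_contact_force()),1)
for p in [P(-6,-89,80),P(-6,-145,5),P(28,-45,100)]: print(bot.inverse_kinematics(p,rot))
bot.set_gripper(.7,15)
bot.goto(P(-6,-89,80),rot); print(F())
bot.line_to(P(-6,-89,5),max_speed=.12); print(F(),bot.current_ee_pos()-P(-6,-89,5))
bot.set_gripper(0,15); print("grip",bot.current_opening(),F())
bot.line_to(P(-6,-119,5),max_speed=.05);print(F())
bot.line_to(P(-6,-146,5),max_speed=.05);print(F(),bot.current_opening())
bot.set_gripper(.7); bot.line_to(P(-6,-146,80),max_speed=.2);print(F(),bot.current_clock())
w=bot.read_camera("wrist");cv2.imwrite("pics/w3.png",w["pixels"])
E
```

```text
[-0.3759821  -0.34843733  2.37443711  0.29528438  0.64051351 -0.55008221]
[-0.48466306 -0.05441675  2.29227589  0.50602048  0.47978496 -0.86578165]
[-0.22941951 -0.33200692  2.2871401   0.16569228  0.67903583 -0.31078424]
[ 0.6  0.4 -1. ]
[ 0.5 -0.8  0.6] [ 2.46737439e-04 -2.76909465e-05  4.12272346e-04]
grip 0.4314569258547281 [-2.2 -1.7  8.6]
[-2.9 -1.6 11.3]
[-4.7 -1.1 13.2] 0.4314863666361231
[ 0.2 -0.1  0.6] 13.9167
```

View pics/w3.png

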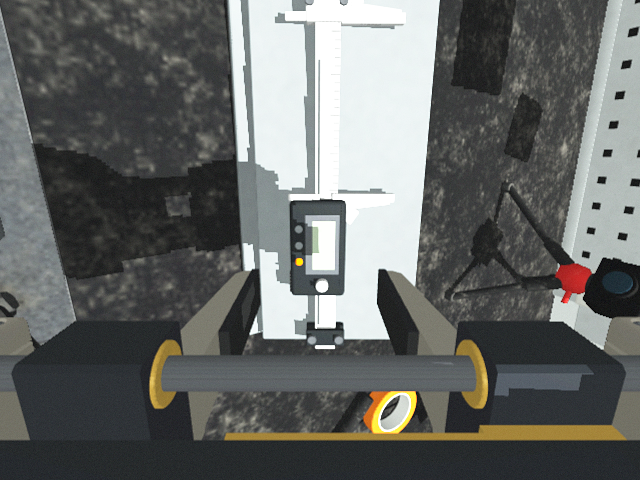

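```bash
python3 - <<'E'
from h import *
from workcell import bot
R,P,rot=caltool()
F=lambda:np.round(R.T@np.array(bot.current_contact_force()),1)
r0=down(.349)
bot.set_gripper(.85,25)
bot.goto([.4843,.2084,.13],r0); bot.line_to([.4843,.2084,.015],max_speed=.12); print(F())
bot.set_gripper(0,25); print("grip",bot.current_opening(),F())
bot.line_to([.4843,.2084,.17],max_speed=.15); print(F(),bot.current_opening())
bot.goto(P(31,-46,100),rot); bot.hold(.3); print("held",F(),bot.current_opening(),bot.current_clock())
w=bot.read_camera("wrist");cv2.imwrite("pics/w4.png",w["pixels"]);pickle.dump(w,open("cam4.pkl","wb"))
E
```

```text
[0.  0.5 0.7]
grip 0.4382699328249079 [ 0.1 -0.3  0.4]
[-1.1 -0.1 -0.6] 0.4296727820785087
held [-0.8 -0.9 -2.2] 0.43178722781023743 19.4167
```

View pics/w4.png

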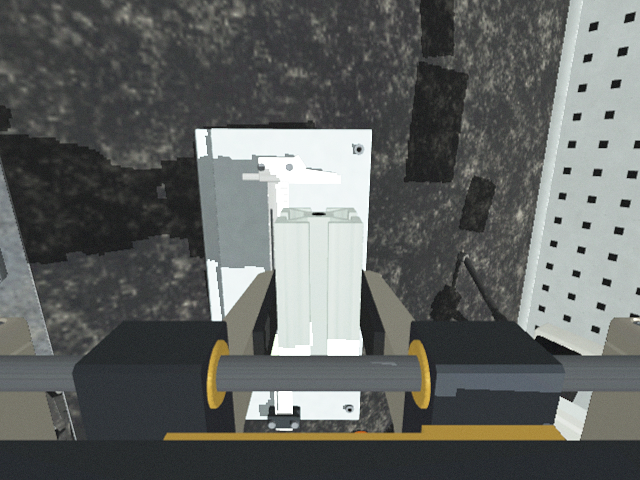

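```bash
python3 - <<'E'
from h import *
R,P,rot=caltool(); w=pickle.load(open("cam4.pkl","rb")); o0=P(0,0,0)
def hit(uv,z):
    o,d=ray(w,uv);o=R.T@(o-o0);d=R.T@d;return np.round((o+d*(z-o[2])/d[2])*1000,1)
print(hit((276,222),125),hit((362,221),125)); print("fixed jaw tip",hit((340,183.5),12))
E
```

```text
[ 15999.1  28544.  125000. ] [-16728.9  28108.6 125000. ]
fixed jaw tip [ -733.1  1337.2 12000. ]
```

```bash
python3 - <<'E'
from h import *
from workcell import bot
R,P,rot=caltool(); w=pickle.load(open("cam4.pkl","rb")); o0=P(0,0,0)
F=lambda:np.round(R.T@np.array(bot.current_contact_force()),1)
C=lambda:np.round(R.T@(np.array(bot.current_ee_pos())-o0)*1000,1)
def hit(uv,z):
    o,d=ray(w,uv);o=R.T@(o-o0);d=R.T@d;return (o+d*(z/1000-o[2])/d[2])*1000
e=[hit((276,222),125),hit((362,221),125)]; print(np.round(e,1),"fixed tip",np.round(hit((340,183.5),12),1))
ye=(e[0][1]+e[1][1])/2; assert -14<ye<2
y=-46+(-4-ye); print("y",y)
bot.line_to(P(31,y,24),max_speed=.15); f0=F(); print(f0,C())
z=24.
while z>10:
    z-=.5; bot.line_to(P(31,y,z),max_speed=.03); f=F()
    if f[2]-f0[2]>3: break
print("down",z,f,C())
x=31.
f1=F()
while x>24:
    x-=.5; bot.line_to(P(x,y,z),max_speed=.03); f=F()
    if f[0]-f1[0]>5: break
print("side",x,f,C(),bot.current_ft_torque(),bot.current_clock())
E
```

```text
[[ 12.2  -4.8 125. ]
 [ 50.4  -4.2 125. ]] fixed tip [47.7 -0.3 12. ]
y -45.50071945020462
[-0.7 -1.  -1.7] [ 31.3 -45.4  24.2]
down 16.5 [-3.7 -0.1 14.5] [ 31.1 -45.4  17. ]
side 29.0 [1.5 1.5 5.9] [ 30.8 -45.6  17. ] [ 0.1372574  -0.03039294  0.12601848] 24.875
```

```bash
python3 - <<'E'
from h import *
from workcell import bot
R,P,rot=caltool(); o0=P(0,0,0); y=-45.5
F=lambda:np.round(R.T@np.array(bot.current_contact_force()),1)
C=lambda:np.round(R.T@(np.array(bot.current_ee_pos())-o0)*1000,1)
bot.line_to(P(30.8,y,17.6),max_speed=.03); bot.hold(.1); f1=F(); print(f1,C())
for x in np.arange(30.3,25,-.5):
    bot.line_to(P(x,y,17.6),max_speed=.03); f=F(); print(x,f,C())
    if f[0]-f1[0]>6: break
print(bot.current_clock())
E
```

```text
[-0.6 -0.9 -1.3] [ 30.  -45.5  17.3]
30.3 [-1.  -1.1 -0.4] [ 29.9 -45.5  17.5]
29.8 [-0.2  0.3 -1. ] [ 29.7 -45.5  17.6]
29.3 [-0.9 -0.3 -1. ] [ 29.3 -45.5  17.6]
28.8 [-1.  -0.2 -1.4] [ 28.8 -45.5  17.6]
28.3 [-0.8 -0.2 -1.5] [ 28.3 -45.5  17.6]
27.8 [ 0.2  0.1 -1.9] [ 28.3 -45.6  17.7]
27.3 [ 3.1 -0.5 -3.3] [ 28.2 -45.6  17.8]
26.8 [ 4.3  1.5 -3.3] [ 28.1 -45.7  17.9]
26.3 [ 4.9  2.3 -3.8] [ 28.1 -45.7  18. ]
25.8 [ 6.2  2.  -3.2] [ 28.1 -45.8  18.1]
27.725
```

```bash
python3 - <<'E'
from h import *
from workcell import bot
R,P,rot=caltool(); o0=P(0,0,0); y=-45.5
F=lambda:np.round(R.T@np.array(bot.current_contact_force()),1)
C=lambda:np.round(R.T@(np.array(bot.current_ee_pos())-o0)*1000,1)
bot.line_to(P(27.2,y,17.6),max_speed=.03)
for z in np.arange(17,13,-.5):
    bot.line_to(P(27.2,y,z),max_speed=.03); f=F()
    if f[2]>5: break
print(z,f,C())
bot.set_gripper(.62); print(F(),C(),bot.current_opening())
bot.line_to(P(28,y,110),max_speed=.2); print(bot.current_clock())
w=bot.read_camera("wrist");cv2.imwrite("pics/w5.png",w["pixels"][60:360,150:500]);pickle.dump(w,open("cam5.pkl","wb"))
E
```

```text
16.5 [ 3.9 -1.   7.4] [ 28.2 -45.7  17. ]
[-0.3  0.5 -0.3] [ 26.2 -45.3  16.2] 0.6223431325068687
29.5333
```

View pics/w5.png

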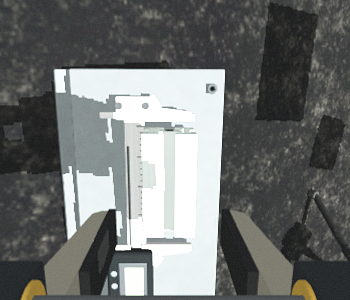

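```bash
python3 - <<'E'
from h import *
from workcell import bot
R,P,rot=caltool(); o0=P(0,0,0)
F=lambda:np.round(R.T@np.array(bot.current_contact_force()),1)
C=lambda:np.round(R.T@(np.array(bot.current_ee_pos())-o0)*1000,1)
bot.goto(P(-6,-146,80),rot); bot.line_to(P(-6,-146,6.5),max_speed=.15); print(F())
bot.set_gripper(0,12); f0=F(); print(f0,C(),bot.current_opening())
bot.line_to(P(-6,-126,6.5),max_speed=.04); print(F(),C())
prev=None
for y in np.arange(-125.5,-115,.5):
    bot.line_to(P(-6,y,6.5),max_speed=.02); f=F();c=C();print(y,f,c)
    if y-c[1]>2.2 or f[1]<-6: break
print(bot.current_clock())
E
```

```text
[-0.7 -1.   0.4]
[-3.2  0.1  6.2] [  -6.2 -145.9    7. ] 0.43328289239522294
[-3.  -0.2  8.6] [  -6.1 -125.9    6.9]
-125.5 [-2.8 -1.6  9.3] [  -6.1 -125.7    6.9]
-125.0 [-4.1 -2.6  9.3] [  -6.1 -125.5    6.9]
-124.5 [-3.2 -3.7  9.5] [  -6.1 -125.1    6.9]
-124.0 [-3.8 -3.6  9. ] [  -6.1 -124.6    6.9]
-123.5 [-4.3 -2.9  9.1] [  -6.  -124.1    6.9]
-123.0 [-4.2 -3.3  8.5] [  -6.  -123.6    6.9]
-122.5 [-4.1 -2.4  8.7] [  -6.  -123.1    6.9]
-122.0 [-4.6 -3.3  9.1] [  -6.  -122.6    6.9]
-121.5 [-4.5 -3.6  8.8] [  -6.  -122.1    6.9]
-121.0 [-4.1 -2.4  8.6] [  -6.  -121.6    6.9]
-120.5 [-4.2 -3.   8.1] [  -6.1 -121.1    6.9]
-120.0 [-4.3 -3.2  8.3] [  -6.1 -120.6    6.9]
-119.5 [-4.5 -3.2  8.1] [  -6.  -120.1    6.9]
-119.0 [-4.3 -3.3  9.6] [  -6.  -119.8    6.9]
-118.5 [-5.3 -5.9  9.4] [  -6.  -119.7    6.9]
-118.0 [-6.9 -8.3  9.4] [  -6.  -119.6    6.9]
35.7917
```

```bash
python3 - <<'E'
from h import *
from workcell import bot
R,P,rot=caltool(); o0=P(0,0,0)
F=lambda:np.round(R.T@np.array(bot.current_contact_force()),1)
C=lambda:np.round(R.T@(np.array(bot.current_ee_pos())-o0)*1000,1)
bot.line_to(P(-6,-119.3,6.5),max_speed=.02); bot.hold(.1); print(F(),C())
bot.set_gripper(.7); print(F(),C())
bot.line_to(P(-6,-119.3,100),max_speed=.15)
bot.goto(P(20,-75,130),rot); bot.hold(.1)
w=bot.read_camera("wrist");print(bot.current_clock());cv2.imwrite("pics/w6.png",cv2.resize(w["pixels"][60:330,180:420],None,fx=2.2,fy=2.2,interpolation=2));pickle.dump(w,open("cam6.pkl","wb"))
E
```

```text
[-4.1 -1.9  8. ] [  -6.  -119.8    6.9]
[ 0.  -0.1 -0.6] [  -5.9 -119.3    6.5]
37.95
```

View pics/w6.png

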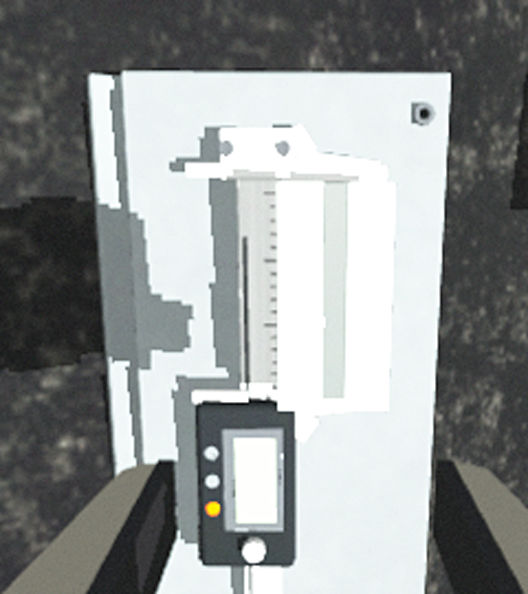

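```bash
python3 -c "
from workcell import bot
bot.job_done();print(bot.current_clock())"
```

```text
the job is handed in; nothing more can be done
the job is handed in; nothing more can be done
```

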